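Fetch the sugar pot from behind the bottles in a galley drawer

TASK

The sugar pot is hemmed in at the back of the galley drawer: first move the water bottle, the juice carton and the stack of paper cups out of the drawer and stand all three on the perforated drain plate, then fetch the sugar pot and stand it in the middle of the blue coaster on the serving tray. After that put the bottle, the carton and the cups back, each into the middle of the compartment it came from, upright, so that the drawer is packed just as it was. Set things down rather than dropping them, let nothing topple, and leave the honey jar and the tea tin where they are in the drawer.

Things in the scene. Friction and masses are not known exactly. Their poses are not given: they have to be found in the camera images.
- water_bottle_mid (a point): clear small water bottle, green label, white cap, loose, 0.27 kg. Round, straight body 56 mm in diameter up to 108 mm above its foot, then a shoulder and the cap (29 mm across) up to 138 mm. Point: on its axis half-way up, 69 mm above its foot; z up. At the start in a compartment of the drawer. Easily taken 100 mm above its foot, above the low things beside it.
- juice_carton_mid (a point): orange juice carton with a white band and small green cap, loose, 0.38 kg. Square, 56 x 56 mm, flat top at 128 mm, cap up to 138 mm above its foot. Point: on its middle line 69 mm above its foot; x, y square to its sides, z up. At the start in a compartment of the drawer, sides parallel to the walls. Easily taken by two opposite sides 100 mm above its foot.
- cup_stack_mid (a point): upright stack of nested white paper cups with a green stripe, one rigid loose piece, 0.06 kg. Foot 48 mm in diameter, widening to 63 mm at 76 mm above the foot, straight from there (rims 64 mm) to the top at 138 mm. Point: on its axis half-way up, 69 mm above its foot; z up. At the start in a compartment of the drawer. Easily taken 100 mm above its foot.
- sugar_pot_mid (a point): low round steel sugar pot, fixed lid with small black knob, loose, 0.30 kg. Straight body 64 mm in diameter up to 60 mm above its foot, knob top at 74 mm. Point: on its axis half-way up, 37 mm above its foot; z up. It stands in the back row's middle compartment; the other three, in varying places, stand left, right and in front of it. Easily taken 51 mm above its foot.
- drawer: grey open-topped galley drawer, fixed, front plate with handle and red latch. 228 x 228 mm; origin: centre of its underside, at z = 0; x from front to back, y to its left. Front third: a file of paper sachets. Behind it six compartments, centres x = 0 and +75 (back row), y = -75, 0, +75 mm; each 72 x 72 mm inside, floor at z = 3 mm. Heights: inner walls 24, back 28, sides 45, sachets 48, front 62 mm.
- drain_plate: the side area: flat perforated steel drain plate with dark holes, 320 x 150 mm, fixed on the counter left or right of the drawer. Origin at the centre of its underside, x along its long side (away from the robot), z up; its top is 4 mm above the counter. Room for the three things in a row along x, 100 mm apart.
- coaster (a point): centre of the top of the flat blue round coaster, 92 mm in diameter, fixed on a cream serving tray (270 x 170 mm, rim 14 mm high) on the other side of the drawer from the drain plate. The coaster's top is 4 mm above the counter. The tray's long side runs along x; a white cup (72 mm wide, 62 mm high) stands loose on it some 145 mm from the coaster towards +x.
- honey_jar_mid (a point): bystander: low amber honey jar with a brass-coloured lid, 48 mm in diameter, 52 mm high, loose, in the left or right compartment of the row in front of the pot. This point is its middle, 26 mm above its foot. To be left alone.
- tea_tin_mid (a point): bystander: low dark red square tea tin with a brass-coloured lid, 48 x 48 mm, 54 mm high, loose, in the other end compartment of that row. This point is its middle, 27 mm above its foot. To be left alone.
Things that resemble listed ones, but are neither listed nor needed, are in the scene too. What is shaped like the part that bears cup_stack_mid but purple is not meant. What is shaped like the part that bears sugar_pot_mid but purple is not meant.

How it is judged (in metres and radians):
On the way, in this order (a step that is already met when the one before it is completed fails the run):
1. the bottle, the carton and the cups all stand upright on the drain plate, the pot still in its compartment (x of water_bottle_mid in the frame of drain_plate between -0.15 and 0.15 m and y of water_bottle_mid in the frame of drain_plate between -0.065 and 0.065 m and z of water_bottle_mid in the frame of drain_plate between 0.067 and 0.079 m and angle between each of water_bottle_mid, juice_carton_mid, cup_stack_mid's own z axis and vertical below 0.15 rad and x of juice_carton_mid in the frame of drain_plate between -0.15 and 0.15 m and y of juice_carton_mid in the frame of drain_plate between -0.065 and 0.065 m and z of juice_carton_mid in the frame of drain_plate between 0.067 and 0.079 m and x of cup_stack_mid in the frame of drain_plate between -0.15 and 0.15 m and y of cup_stack_mid in the frame of drain_plate between -0.065 and 0.065 m and z of cup_stack_mid in the frame of drain_plate between 0.067 and 0.079 m and contact force between the fingers and water_bottle below 0.2 N and contact force between the fingers and juice_carton below 0.2 N and contact force between the fingers and cup_stack below 0.2 N and distance of sugar_pot_mid from where it was at the start of the episode below 0.02 m), for 0.2 s.
2. the sugar pot stands on the coaster while the other three still wait on the drain plate (horizontal distance between sugar_pot_mid and coaster below 0.015 m and z of sugar_pot_mid in the frame of coaster between 0.031 and 0.043 m and angle between sugar_pot_mid's own z axis and vertical below 0.12 rad and contact force between the fingers and sugar_pot below 0.2 N and x of water_bottle_mid in the frame of drain_plate between -0.15 and 0.15 m and y of water_bottle_mid in the frame of drain_plate between -0.065 and 0.065 m and z of water_bottle_mid in the frame of drain_plate between 0.067 and 0.079 m and angle between each of water_bottle_mid, juice_carton_mid, cup_stack_mid's own z axis and vertical below 0.15 rad and x of juice_carton_mid in the frame of drain_plate between -0.15 and 0.15 m and y of juice_carton_mid in the frame of drain_plate between -0.065 and 0.065 m and z of juice_carton_mid in the frame of drain_plate between 0.067 and 0.079 m and x of cup_stack_mid in the frame of drain_plate between -0.15 and 0.15 m and y of cup_stack_mid in the frame of drain_plate between -0.065 and 0.065 m and z of cup_stack_mid in the frame of drain_plate between 0.067 and 0.079 m), for 0.2 s.
At the end, for the whole second after the job is handed in: Bottle, carton and cups each stand upright (within 0.12 rad) within 15 mm of where they stood at the start, the sugar pot stands upright on the coaster within 15 mm of its centre, honey jar and tea tin are within 20 mm of where they were, and all is released and at rest (distance of each of water_bottle_mid, juice_carton_mid, cup_stack_mid from where it was at the start of the episode below 0.015 m and angle between each of water_bottle_mid, juice_carton_mid, cup_stack_mid, sugar_pot_mid's own z axis and vertical below 0.12 rad and linear speed of each of water_bottle, juice_carton, cup_stack, sugar_pot below 0.02 m/s and horizontal distance between sugar_pot_mid and coaster below 0.015 m and z of sugar_pot_mid in the frame of coaster between 0.031 and 0.043 m and distance of each of honey_jar_mid, tea_tin_mid from where it was at the start of the episode below 0.02 m); the robot touches nothing.
It fails at once if one of the four things topples (leans more than 0.6 rad) (angle between any of water_bottle_mid, juice_carton_mid, cup_stack_mid, sugar_pot_mid's own z axis and vertical above 0.6 rad).
It fails at once if one of the four things is dropped (falls freely, faster than 0.8 m/s) ((contact force between the fingers and water_bottle below 0.2 N and linear speed of water_bottle above 0.8 m/s) or (contact force between the fingers and juice_carton below 0.2 N and linear speed of juice_carton above 0.8 m/s) or (contact force between the fingers and cup_stack below 0.2 N and linear speed of cup_stack above 0.8 m/s) or (contact force between the fingers and sugar_pot below 0.2 N and linear speed of sugar_pot above 0.8 m/s)).
It fails at once if the honey jar or the tea tin is taken out or knocked over (distance of any of honey_jar_mid, tea_tin_mid from where it was at the start of the episode above 0.04 m or angle between any of honey_jar_mid, tea_tin_mid's own z axis and vertical above 0.6 rad).
It also fails if it takes over 128 s, if anything falls off the work surface, if the arm or the gripper's body presses on something with over 40 N, if the wrist force passes 120 N, or if a joint passes its speed limit or range.

ROBOT

A 6-joint arm with a two-finger parallel gripper is mounted at the origin on the work surface. World frame = base frame: x ahead of the robot, y to its left, z up, the work surface at z = 0. Lengths are in m, angles in degrees, forces in N, time in s.
With the tool pointing down it reaches from about 0.35 to 0.875 m from the base axis. Payload 4.2 kg.
Tool frame: the origin (TCP) lies between the finger pads; the fingertips stand 17 mm ahead of it and the grasp point (between the pads) lies 2 mm behind it; z points along the fingers, y is the line along which they close (so a half turn about z gives the same grasp; the last joint's range is limited). The gripper opens to 87 mm and grips with 3 to 60 N. Pads are 19 mm wide; open, the fingers measure 117 mm over their backs; the gripper's body (75 mm by 190 mm) begins 51 mm behind the grasp point.
Start: joints at [14.817, 22.042, 0.453, 0, -68.411, -14.817], TCP at [0.625, 0, 0.24] pointing down, gripper open.
Joint ranges: [-179.83, 179.83], [-69.29, 118.12], [-61.27, 80.66], [-181.25, 117.63], [-171.15, -9.14], [-177.46, 177.46]. Speed limits (degrees/s): [159.86, 159.86, 180, 180, 180, 180].

INTERFACE

Orientations are given as a 3x3 rotation matrix whose columns are the frame's x, y, z axes.
In Python, from station import sense, capture, r, masks_of gives the robot as it stands.
- The arm moves only by the tool apply_moves, never from a script. Its argument "steps" is a list that holds one entry, the list of rows, each a list of 7 numbers: the opening, from 0 (shut) to 1 (fully open), then the shift along the tool's x, y, z in mm, then the turn, a rotation vector about the tool's x, y, z in rad. A call has 1 to 12 rows; each row shifts and turns the commanded pose from where the row before left it, along the tool's axes as they then stand; what a row does not reach is not made up. A row lasts 1/8 s, in which the tool goes at most 62.5 mm and 10.7 degrees, less where a joint would pass 70% of its speed; a pose out of reach is approached as far as the arm can. A call with a gripper value outside its range is refused whole. The fingers move at their own pace and stop on an object; the grip force is fixed at half the most. Time passes only in rows, so rows that do not move let the fingers close. It gives the time, the measured TCP pose, the force and the opening at its end, in the units of the state.
- sense(): the state, without advancing time (a new reading comes with each control period).
- capture(name): name is "scene" or "side" or "wrist"; returns a dict with "color" (420x560x3 uint8, red, green, blue), "vfov" (degrees; the focal length in pixels is half the picture's height over the tangent of half this angle, whatever the lens; pixels are square), "cx", "cy" (the principal point, pixels), "T" (4x4, takes a point from camera to world coordinates). Camera axes: x right, y down, z forward; pixel columns grow to the right and rows downward; lengths in m; the calibration is good to about 2 mm. A picture is of the moment at which its call begins. There is no depth.
- r.finish_job(): hands the job in, once; it reports no verdict.
Trained networks look in a picture, given as the dict that the camera call returned (one of the last four; its "shot" number tells which), for a name from the list of things; names that differ only in an ending like _2 or _b are one class to them, and where a whole thing is asked for, a point or a joint stands for the part that bears it (a point fixed in the world has none). Each returns a list of dicts, best first, with "confidence" (0 to 1); they miss things now and then, are a little off and sometimes report something else, mostly with a low value. They report only what shows in the picture. A call takes as long as a camera call. They do not tell look-alikes from the thing itself.
- masks_of(picture, thing): "pixels" (420x560 bool, what is visible of it) and "box" ([left, top, width, height] in pixels, round what is visible of it).
The state is a dict: "time_s": time; "joints": joint angles; "joint_velocities": joint speeds; "effort": joint torques, N m; "tcp_pos": TCP position; "ee_rot": TCP orientation; "wrist_force": force on the tool from outside, world axes, zero at the start; "moment": the same for the moment, N m; "gripper_width": opening from 0.0 (shut) to 1.0 (fully open).
Only numpy, scipy, OpenCV 4.12 (cv2) and the standard library are available. Lean on these libraries where they do the work, as an engineer would, in place of code of your own. Each camera call takes 0.05 s, during which the arm holds its last target. There are 200 camera calls.

## Working session

There is one attempt and no reset: what is moved stays moved. The work goes in short steps, Python scripts to look and compute and a tool call to move; the robot and the scene stay as the last step left them, time stands still between calls to the robot, and variables do not carry over. Pictures are saved under pics/ and viewed, on a budget of 14 in all, crops included, one or two more only if the job needs it, and the job is handed in when it is done.

Besides the shell and the picture viewer there is one more tool, called after "Call:" as name(argument=value, ...), one argument or row to a line, values as JSON. apply_moves: Moves the arm, as the interface text tells. Its arguments: {"type":"object","properties":{"steps":{"type":"array","items":{"type":"array","items":{"type":"array","items":{"type":"number"}}}}},"required":["steps"]}

```bash
mkdir -p pics; ls
cat > h.py <<'E'
import numpy as np, cv2
from station import sense, capture, r, masks_of
def f_of(p): return p["color"].shape[0]/2/np.tan(np.radians(p["vfov"])/2)
def ray(p,u,v):
    f=f_of(p); d=np.array([(u-p["cx"])/f,(v-p["cy"])/f,1.0]); T=np.array(p["T"]); return T[:3,3],T[:3,:3]@d
def at_z(p,u,v,z):
    o,d=ray(p,u,v); return o+d*(z-o[2])/d[2]
def proj(p,X):
    T=np.array(p["T"]); c=T[:3,:3].T@(np.asarray(X)-T[:3,3]); f=f_of(p); return p["cx"]+f*c[0]/c[2],p["cy"]+f*c[1]/c[2]
def save(p,n): cv2.imwrite("pics/"+n,p["color"][:,:,::-1])
E
python3 - <<'E'
from h import *
s=sense(); print(s)
ims=[]
for n in ["scene","side","wrist"]:
    p=capture(n); save(p,n+"0.png"); print(n,np.round(p["T"],3).tolist(),p["vfov"],p["cx"],p["cy"])
    for t in ["water_bottle_mid","juice_carton_mid","cup_stack_mid","sugar_pot_mid","drawer","drain_plate","coaster","honey_jar_mid","tea_tin_mid"]:
        try: print(t,[(round(m["confidence"],2),m["box"]) for m in masks_of(p,t)[:3]])
        except Exception as e: print(t,e)
E
```

```text
pics
{'time_s': 0.0, 'joints': array([ 1.48171283e+01,  2.20906372e+01,  3.79872121e-01, -2.93579544e-02,
       -6.84102084e+01, -1.48187390e+01]), 'joint_velocities': array([-0.01237337, -0.04565805, -0.02323285, -0.06309261,  0.01338992,
        0.11382948]), 'effort': array([ 5.69075401e-04, -3.90661991e+01,  1.87403029e+01,  4.22001421e+00,
        1.09914420e-02, -1.81494070e-04]), 'tcp_pos': array([6.24437851e-01, 2.93835947e-05, 2.38460539e-01]), 'ee_rot': array([[-2.17068435e-04, -9.99997637e-01, -2.16297442e-03],
       [-9.99999973e-01,  2.17240556e-04, -7.93416141e-05],
       [ 7.98113124e-05,  2.16295714e-03, -9.99997658e-01]]), 'wrist_force': array([-1.08122413,  1.11954767,  0.45846272]), 'moment': array([ 0.01314964, -0.0018664 , -0.01506229]), 'gripper_width': 1.0026769357898695}
scene [[0.061, 0.785, -0.616, 1.155], [0.998, -0.037, 0.051, -0.042], [0.017, -0.618, -0.786, 0.897], [0.0, 0.0, 0.0, 1.0]] 46.59042962457934 285.1805488996033 207.09414096832404
water_bottle_mid [(0.66, [255.9, 185.6, 25.9, 49.0])]
juice_carton_mid [(0.86, [210.9, 209.1, 34.1, 58.1])]
cup_
[... 1347 characters left out ...]
[0.0, 0.0, 0.0, 1.0]] 69.60746585588186 281.74268901542007 202.07248622607963
water_bottle_mid [(0.55, [344.2, 134.2, 85.2, 64.0])]
juice_carton_mid [(0.57, [289.4, 28.4, 89.3, 86.6])]
cup_stack_mid [(0.84, [331.4, 289.7, 52.2, 25.6]), (0.8, [274.5, 189.4, 71.3, 70.2]), (0.74, [250.7, 291.7, 49.9, 38.2])]
sugar_pot_mid [(0.67, [283.5, 125.7, 61.0, 58.6]), (0.63, [530.8, 0.0, 28.7, 63.7]), (0.62, [171.6, 117.0, 65.2, 64.0])]
drawer [(0.55, [264.2, 33.8, 265.3, 228.8]), (0.25, [363.1, 67.8, 49.4, 47.4])]
drain_plate [(0.41, [345.0, 134.3, 82.3, 61.5])]
coaster [(0.88, [389.5, 394.8, 23.6, 21.5])]
honey_jar_mid [(0.75, [366.3, 68.2, 45.5, 48.8])]
tea_tin_mid [(0.67, [338.0, 194.0, 53.0, 48.4])]
```

Run:
```python
import cv2
a=cv2.imread("pics/scene0.png");b=cv2.imread("pics/side0.png")
a=cv2.resize(a[120:330,60:500],(800,382),interpolation=cv2.INTER_CUBIC)
cv2.imwrite("pics/v1.png",a)
```

```text
(no output)
```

View pics/v1.png

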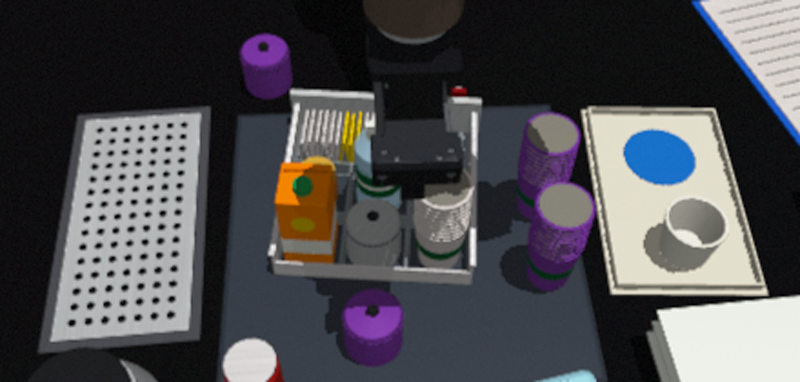

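View pics/wrist0.png

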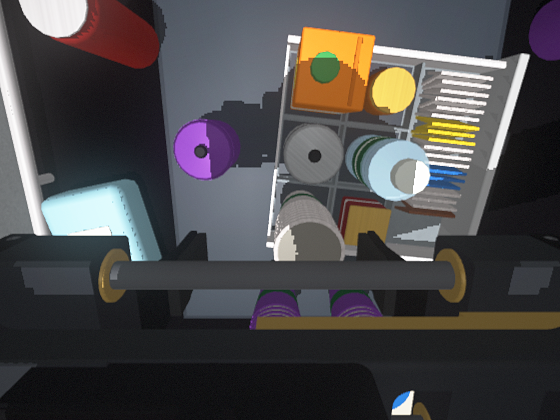

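View pics/side0.png

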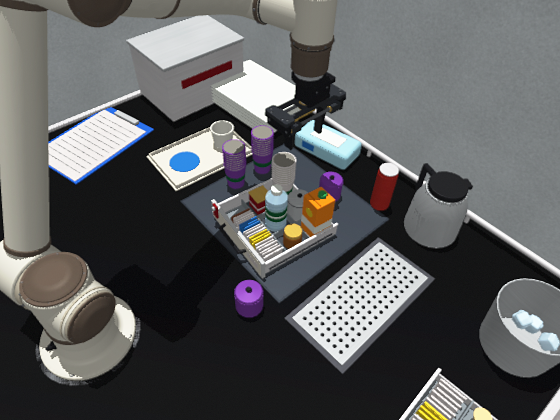

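The scene view shows the drain plate at left (-y) and the tray with the coaster at right (+y). In the drawer's back row the carton is on the right, the steel pot in the middle at about (265,245), and the white cups on the left. The bottle stands in front of the pot, with the honey jar and tea tin on either side of it.

Look-alikes:
- **Pots:** the purple ones at (265,300) and (205,156) don't match the "steel" description. The grey steel pot in the drawer does.
- **Cups:** the purple stacks at (361,205) and (371,250) don't match "white". The white stack in the drawer does.

```bash
cat > meas.py <<'E'
from h import *
def rect(P):
    (c,wh,a)=cv2.minAreaRect((P[:,:2]*1000).astype(np.float32)); return np.round(c,1),np.round(wh,1),round(a,2)
def plate(p):
    m=masks_of(p,"drain_plate")
    if not m: return
    ys,xs=np.nonzero(m[0]["pixels"]); k=cv2.convexHull(np.stack([xs,ys],1)).reshape(-1,2)
    return rect(np.array([at_z(p,u,v,.004) for u,v in k]))
def blue(p):
    c=cv2.cvtColor(p["color"],cv2.COLOR_RGB2HSV); m=cv2.inRange(c,(100,180,120),(115,255,255))
    n,l,s,ce=cv2.connectedComponentsWithStats(m)
    out=[]
    for i in range(1,n):
        if s[i,4]>150:
            ys,xs=np.nonzero(l==i); out.append((s[i,4],np.round(np.mean([at_z(p,u,v,.004) for u,v in zip(xs,ys)],0)[:2]*1000,1),s[i,:4].tolist()))
    return out
E
python3 - <<'E'
from meas import *
S,D,W=[capture(n) for n in("scene","side","wrist")]
for p in(S,D): print(plate(p),blue(p))
mm=lambda p,u,v,z:np.round(at_z(p,u,v,z)[:2]*1000,1)
print("knob",mm(S,264.6,238.8,.077),mm(W,315,156,.077))
print("cap",mm(W,410,177,.141),mm(D,277,192,.141))
print("cups",mm(W,309,248,.141),mm(D,284,157,.141))
print("honey",mm(W,393,91,.055),mm(D,292,232,.055))
print("tea",mm(W,367,223,.057),mm(D,257,190,.057))
print("cartoncap",mm(W,325,68,.141),mm(S,226.7,221.8,.141))
print("backcorner R",mm(W,290,38,.045),"frontR",mm(W,525,55,.062), "wrist carton corners",[mm(W,*c,.131).tolist() for c in((305,28),(375,36),(368,112),(293,106))])
E
```

```text
(array([ 529.9, -323.4]), array([343.5, 173.3]), 2.46) [(np.int32(518), array([381.6, 526.9]), [441, 120, 97, 86]), (np.int32(169), array([ 312.8, -624.5]), [7, 166, 26, 11]), (np.int32(862), array([467.5, 337.7]), [403, 192, 39, 29])]
(array([ 527.4, -325.6]), array([346.2, 176.2]), 2.95) [(np.int32(328), array([326.7, 512.4]), [49, 122, 105, 62]), (np.int32(441), array([465.8, 336.1]), [170, 152, 29, 20])]
knob [592.7 -35.3] [591.5 -34.8]
cap [520.9 -25.3] [509.2 -37.2]
cups [601.5  37. ] [606.7  46.8]
honey [511.3 -98.4] [ 503.  -104.2]
tea [527.8  43.6] [527.1  62.5]
cartoncap [ 593.  -107.2] [ 593.5 -107.1]
backcorner R [ 616.7 -149.7] frontR [ 388.6 -130.8] wrist carton corners [[607.7, -136.3], [555.0, -130.9], [556.1, -76.2], [616.1, -80.8]]
```

Call:
apply_moves(
  steps=[
    [[1, -17, 20, -40, 0, 0, 0], [1, -17, 20, -40, 0, 0, 0], [1, -16, 20, -40, 0, 0, 0], [1, 0, 0, 0, 0, 0, 0], [1, 0, 0, 0, 0, 0, 0]],
  ],
)

```text
time_s: 2.38
tcp_pos: [0.5647, 0.0501, 0.3591]
ee_rot: [[0.0, -1.0, -0.001], [-1.0, -0.0, 0.0], [-0.0, 0.001, -1.0]]
wrist_force: [-0.2, 0.2, -0.5]
gripper_width: 0.998
```

Run:
```python
from meas import *
S,W=capture("scene"),capture("wrist")
import pickle; pickle.dump((S,W),open("sw1.pkl","wb"))
print(np.round(W["T"],3).tolist())
save(S,"s1.png");save(W,"w1.png")
w=W["color"][40:270,190:500,::-1]
cv2.imwrite("pics/v4.png",cv2.resize(w,(775,575),interpolation=cv2.INTER_CUBIC))
s=S["color"][150:300,180:400,::-1]
cv2.imwrite("pics/v5.png",cv2.resize(s,(770,525),interpolation=cv2.INTER_CUBIC))
```

```text
[[-1.0, 0.001, -0.002, 0.565], [0.0, 0.964, 0.264, -0.021], [0.003, 0.264, -0.964, 0.502], [0.0, 0.0, 0.0, 1.0]]
```

View pics/v4.png

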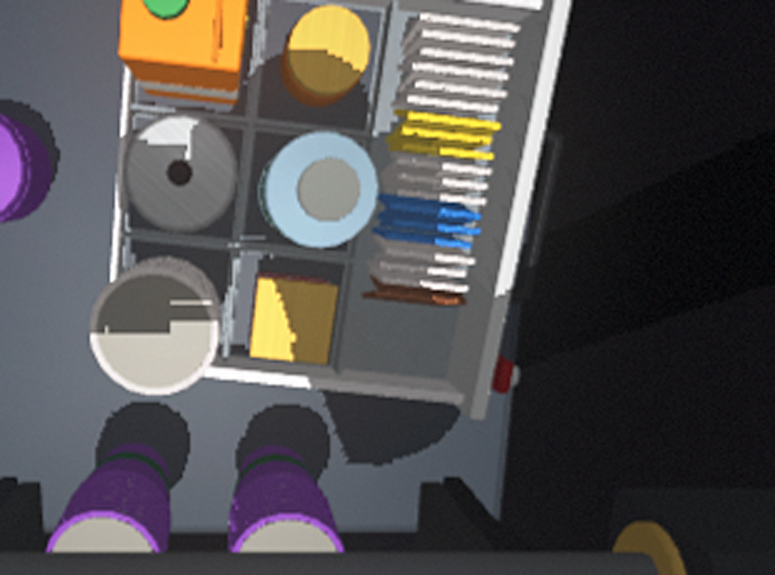

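View pics/v5.png

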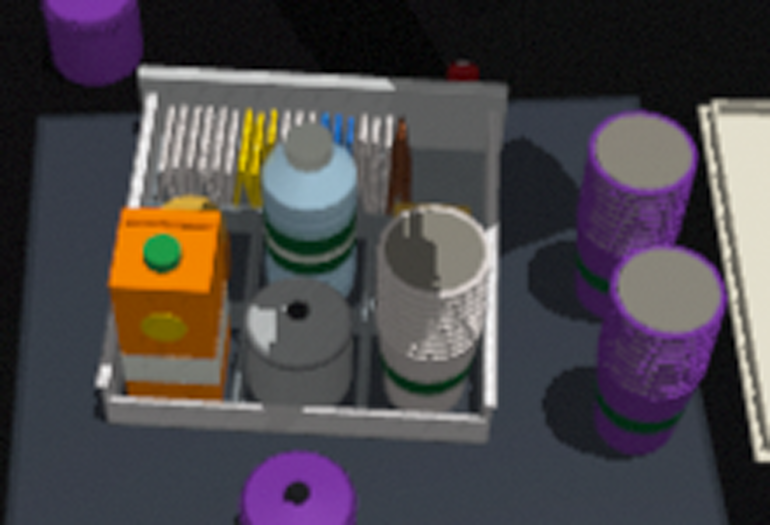

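Run:
```python
from meas import *
import pickle; S,W=pickle.load(open("sw1.pkl","rb"))
w=lambda u,v,z:np.round(at_z(W,190+u/2.5,40+v/2.5,z)[:2]*1000,1)
s=lambda u,v,z:np.round(at_z(S,180+u/3.5,150+v/3.5,z)[:2]*1000,1)
print("cap",w(329,189,.141),s(309,143,.141))
print("cup",w(155,330,.141),s(437,250,.141))
print("knob",w(180,173,.077),s(297,309,.077))
print("pot lid",w(181,173,.063))
print("honey",w(329,51,.055)); print("tea",w(293,318,.057))
print("ccap",w(167,2,.141),s(162,252,.141))
print("ctop",[s(*c,.131).tolist() for c in((120,210),(228,212),(212,290),(110,290))])
print("left wall: back corner, front-left",w(118,368,.045),w(485,415,.062),w(205,372,.045),w(460,400,.045))
print("back-left scene",s(490,415,.028),"back right",s(105,400,.028), "front plate top L,R",s(507,86,.062),s(140,68,.062))
```

```text
cap [518.5 -24.8] [519.6 -24.3]
cup [600.1  40.5] [599.8  43.1]
knob [590.6 -33.8] [591.4 -34.7]
pot lid [590.9 -34.2]
honey [509.8 -97.9]
tea [526.4  47.7]
ccap [ 591.1 -102.5] [ 593.9 -107.9]
ctop [[555.8, -132.9], [560.1, -71.9], [613.7, -81.2], [611.0, -136.7]]
left wall: back corner, front-left [632.9  80.6] [409.  106.2] [579.1  83.1] [419.6 101.3]
back-left scene [639.   76.7] back right [ 617.3 -149.9] front plate top L,R [410.3 109.5] [ 383.4 -131.4]
```

The views agree (about ±2 mm). Estimates in mm:

| Item | Position |
|---|---|
| Drawer yaw | about -6.5° |
| Bottle | (519,-25) |
| Cups | (600,42) |
| Carton | (585,-106) |
| Pot | (591,-34) |
| Plate | centre (529,-324), yaw about 2.7° |
| Coaster | (466.5,337) |

I'll start with the carton.

Call:
apply_moves(
  steps=[
    [[1, 0, 0, 0, 0, 0, 0.113], [1, 38.3, -9.4, 40, 0, 0, 0], [1, 38.3, -9.4, 40, 0, 0, 0], [1, 38.3, -9.4, 40, 0, 0, 0], [1, 38.3, -9.4, 40, 0, 0, 0], [1, 0, 0, 0, 0, 0, 0], [1, 0, 0, 0, 0, 0, 0]],
  ],
)

```text
time_s: 3.35
tcp_pos: [0.5854, -0.1068, 0.1992]
ee_rot: [[-0.113, -0.994, -0.001], [-0.994, 0.113, -0.001], [0.001, 0.001, -1.0]]
wrist_force: [0.2, 0.5, 0.4]
gripper_width: 0.999
```

```bash
cat > mv.py <<'E'
import sys,numpy as np
# python3 mv.py x0 y0 x1 y1 (mm): tool shift at drawer yaw
a,b,c,d=map(float,sys.argv[1:5]); t=np.radians(-6.474); dx,dy=c-a,d-b
print("tool x,y: %.1f %.1f"%(np.sin(t)*dx-np.cos(t)*dy, -np.cos(t)*dx-np.sin(t)*dy))
E
for q in "585 -106.5 529 -324" "529 -324 519 -25" "519 -25 639 -319" "639 -319 600 42" "600 42 419 -329" "419 -329 591 -34" "591 -34 466.5 337" "585 -106.5 639 -319" "639 -319 519 -25" "519 -25 529 -324" "529 -324 600 42"; do echo $q; python3 mv.py $q;done
python3 - <<'E'
from h import *
p=capture("side"); save(p,"d2.png")
cv2.imwrite("pics/v6.png",cv2.resize(p["color"][100:300,170:400,::-1],(690,600),interpolation=cv2.INTER_CUBIC))
E
```

```text
585 -106.5 529 -324
tool x,y: 222.4 31.1
529 -324 519 -25
tool x,y: -296.0 43.6
519 -25 639 -319
tool x,y: 278.6 -152.4
639 -319 600 42
tool x,y: -354.3 79.5
600 42 419 -329
tool x,y: 389.0 138.0
419 -329 591 -34
tool x,y: -312.5 -137.6
591 -34 466.5 337
tool x,y: -354.6 165.5
585 -106.5 639 -319
tool x,y: 205.1 -77.6
639 -319 519 -25
tool x,y: -278.6 152.4
519 -25 529 -324
tool x,y: 296.0 -43.6
529 -324 600 42
tool x,y: -371.7 -29.3
```

View pics/v6.png

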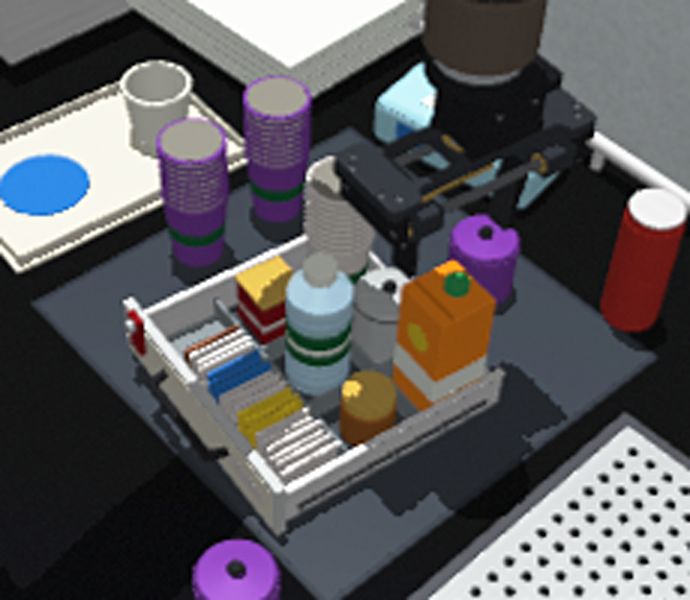

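The side view shows the gripper open above the carton (445,330), with the fingers along the drawer's x axis. The steel pot is clear at (385,310). Descending now.

Call:
apply_moves(
  steps=[
    [[1, 0, 0, 33, 0, 0, 0], [1, 0, 0, 33, 0, 0, 0], [1, 0, 0, 33, 0, 0, 0], [1, 0, 0, 0, 0, 0, 0], [0, 0, 0, 0, 0, 0, 0], [0, 0, 0, 0, 0, 0, 0], [0, 0, 0, 0, 0, 0, 0], [0, 0, 0, 0, 0, 0, 0], [0, 0, 0, 0, 0, 0, 0], [0, 0, 0, 0, 0, 0, 0]],
  ],
)

```text
time_s: 4.65
tcp_pos: [0.5853, -0.1065, 0.1012]
ee_rot: [[-0.113, -0.994, 0.001], [-0.994, 0.113, -0.0], [0.0, -0.001, -1.0]]
wrist_force: [-1.0, 0.9, 4.5]
gripper_width: 0.641
```

Call:
apply_moves(
  steps=[
    [[0, 0, 0, -15, 0, 0, 0], [0, 0, 0, -30, 0, 0, 0], [0, 0, 0, -35, 0, 0, 0], [0, 0, 0, -30, 0, 0, 0], [0, 20, -8, 0, 0, 0, 0], [0, 35, -13, 0, 0, 0, 0], [0, 40, -15, 0, 0, 0, 0], [0, 40, -15, 0, 0, 0, 0], [0, 40, -15, 0, 0, 0, 0], [0, 30.1, -11.6, 0, 0, 0, 0], [0, 0, 0, 0, 0, 0, 0], [0, 0, 0, 0, 0, 0, 0]],
  ],
)

```text
time_s: 6.15
tcp_pos: [0.638, -0.3191, 0.2083]
ee_rot: [[-0.114, -0.993, -0.004], [-0.994, 0.114, 0.002], [-0.001, 0.004, -1.0]]
wrist_force: [-0.3, 0.4, -4.0]
gripper_width: 0.643
```

Call:
apply_moves(
  steps=[
    [[0, 0, 0, 30, 0, 0, 0], [0, 0, 0, 35, 0, 0, 0], [0, 0, 0, 25, 0, 0, 0], [0, 0, 0, 10, 0, 0, 0], [0, 0, 0, 5, 0, 0, 0], [0, 0, 0, 3, 0, 0, 0], [0, 0, 0, 0, 0, 0, 0], [0, 0, 0, 0, 0, 0, 0]],
  ],
)

```text
time_s: 7.15
tcp_pos: [0.6394, -0.3191, 0.1034]
ee_rot: [[-0.113, -0.994, 0.001], [-0.994, 0.113, -0.0], [0.0, -0.001, -1.0]]
wrist_force: [-0.1, 0.5, -4.8]
gripper_width: 0.641
```

Call:
apply_moves(
  steps=[
    [[0, 0, 0, 1.5, 0, 0, 0], [0, 0, 0, 0, 0, 0, 0], [0, 0, 0, 0, 0, 0, 0]],
  ],
)

```text
time_s: 7.52
tcp_pos: [0.6396, -0.3193, 0.1023]
ee_rot: [[-0.112, -0.994, 0.002], [-0.994, 0.112, -0.001], [0.001, -0.002, -1.0]]
wrist_force: [-0.4, 1.1, 1.8]
gripper_width: 0.641
```

Call:
apply_moves(
  steps=[
    [[1, 0, 0, 0, 0, 0, 0], [1, 0, 0, 0, 0, 0, 0], [1, 0, 0, 0, 0, 0, 0], [1, 0, 0, -20, 0, 0, 0], [1, 0, 0, -40, 0, 0, 0], [1, 0, 0, -50, 0, 0, 0], [1, -48, 26, 0, 0, 0, 0], [1, -48, 26, 0, 0, 0, 0], [1, -48, 26, 0, 0, 0, 0], [1, -48, 26, 0, 0, 0, 0], [1, -48, 26, 0, 0, 0, 0], [1, -38.6, 22.4, 0, 0, 0, 0]],
  ],
)

```text
time_s: 9.02
tcp_pos: [0.5182, -0.0233, 0.2114]
ee_rot: [[-0.112, -0.994, 0.001], [-0.994, 0.112, 0.0], [-0.0, -0.001, -1.0]]
wrist_force: [0.5, 1.0, 0.1]
gripper_width: 0.998
```

Run:
```python
from h import *
p=capture("scene"); save(p,"s3.png")
cv2.imwrite("pics/v7.png",cv2.resize(p["color"][130:330,80:380,::-1],(780,520),interpolation=cv2.INTER_CUBIC))
print(sense()["tcp_pos"],sense()["gripper_width"])
```

```text
[ 0.51636831 -0.02048277  0.21141454] 0.9971112569200816
```

View pics/v7.png

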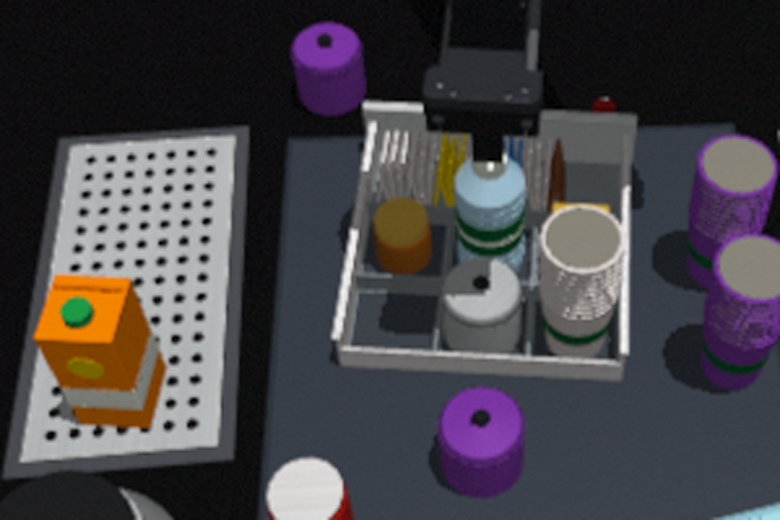

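The carton stands upright on the plate at its far end, and the gripper is above the bottle (490,200). On to the bottle.

Call:
apply_moves(
  steps=[
    [[1, 0, 0, 0, 0, 0, 0], [1, 0, 0, 35, 0, 0, 0], [1, 0, 0, 40, 0, 0, 0], [1, 0, 0, 25, 0, 0, 0], [1, 0, 0, 10.5, 0, 0, 0], [0, 0, 0, 0, 0, 0, 0], [0, 0, 0, 0, 0, 0, 0], [0, 0, 0, 0, 0, 0, 0], [0, 0, 0, 0, 0, 0, 0], [0, 0, 0, 0, 0, 0, 0], [0, 0, 0, 0, 0, 0, 0]],
  ],
)

```text
time_s: 10.45
tcp_pos: [0.5192, -0.0249, 0.1012]
ee_rot: [[-0.112, -0.994, 0.001], [-0.994, 0.112, -0.0], [-0.0, -0.001, -1.0]]
wrist_force: [-1.3, -0.6, 5.9]
gripper_width: 0.637
```

Call:
apply_moves(
  steps=[
    [[0, 0, 0, -15, 0, 0, 0], [0, 0, 0, -35, 0, 0, 0], [0, 0, 0, -40, 0, 0, 0], [0, 0, 0, -20, 0, 0, 0], [0, 30, -4.4, 0, 0, 0, 0], [0, 45, -6.6, 0, 0, 0, 0], [0, 50, -7.4, 0, 0, 0, 0], [0, 50, -7.4, 0, 0, 0, 0], [0, 50, -7.4, 0, 0, 0, 0], [0, 45, -6.6, 0, 0, 0, 0], [0, 26, -3.8, 0, 0, 0, 0], [0, 0, 0, 0, 0, 0, 0]],
  ],
)

```text
time_s: 11.95
tcp_pos: [0.5284, -0.3256, 0.2099]
ee_rot: [[-0.116, -0.993, -0.001], [-0.993, 0.116, 0.001], [-0.0, 0.001, -1.0]]
wrist_force: [-0.0, 0.6, -1.9]
gripper_width: 0.635
```

Call:
apply_moves(
  steps=[
    [[0, 0, 0, 0, 0, 0, 0], [0, 0, 0, 30, 0, 0, 0], [0, 0, 0, 35, 0, 0, 0], [0, 0, 0, 25, 0, 0, 0], [0, 0, 0, 12, 0, 0, 0], [0, 0, 0, 4, 0, 0, 0], [0, 0, 0, 3, 0, 0, 0], [0, 0, 0, 0.5, 0, 0, 0], [0, 0, 0, 0, 0, 0, 0], [0, 0, 0, 0, 0, 0, 0]],
  ],
)

```text
time_s: 13.2
tcp_pos: [0.5297, -0.3243, 0.1023]
ee_rot: [[-0.112, -0.994, 0.002], [-0.994, 0.112, -0.001], [0.001, -0.002, -1.0]]
wrist_force: [0.4, 1.0, 3.6]
gripper_width: 0.631
```

Call:
apply_moves(
  steps=[
    [[1, 0, 0, 0, 0, 0, 0], [1, 0, 0, 0, 0, 0, 0], [1, 0, 0, 0, 0, 0, 0], [1, 0, 0, -20, 0, 0, 0], [1, 0, 0, -40, 0, 0, 0], [1, 0, 0, -50, 0, 0, 0], [1, -60, -5, 0, 0, 0, 0], [1, -60, -5, 0, 0, 0, 0], [1, -60, -5, 0, 0, 0, 0], [1, -60, -5, 0, 0, 0, 0], [1, -60, -5, 0, 0, 0, 0], [1, -60, -4.3, 0, 0, 0, 0]],
  ],
)

```text
time_s: 14.7
tcp_pos: [0.5988, 0.0323, 0.211]
ee_rot: [[-0.113, -0.994, 0.0], [-0.994, 0.113, -0.0], [0.0, -0.0, -1.0]]
wrist_force: [0.8, -0.0, 0.2]
gripper_width: 0.999
```

Call:
apply_moves(
  steps=[
    [[1, -11.7, 0, 0, 0, 0, 0], [1, 0, 0, 0, 0, 0, 0], [1, 0, 0, 0, 0, 0, 0], [1, 0, 0, 0, 0, 0, 0]],
  ],
)

```text
time_s: 15.2
tcp_pos: [0.5998, 0.0405, 0.2111]
ee_rot: [[-0.115, -0.993, -0.0], [-0.993, 0.115, -0.0], [0.0, 0.0, -1.0]]
wrist_force: [-0.5, 0.7, 0.2]
gripper_width: 1.002
```

Run:
```python
from h import *
p=capture("scene"); save(p,"s4.png")
cv2.imwrite("pics/v8.png",cv2.resize(p["color"][130:330,80:380,::-1],(780,520),interpolation=cv2.INTER_CUBIC))
```

```text
(no output)
```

View pics/v8.png

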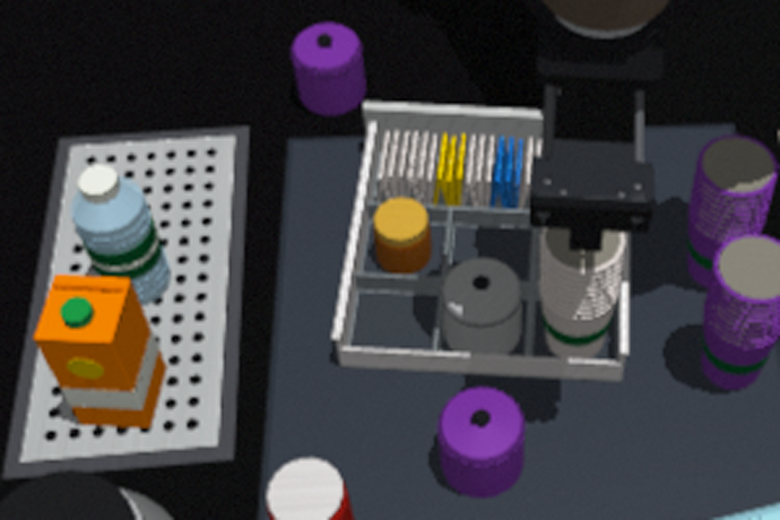

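The bottle stands upright on the plate at (120,240), and the gripper is over the white cups at (580,270). Gripping the cups.

Call:
apply_moves(
  steps=[
    [[1, 0, 0, 35, 0, 0, 0], [1, 0, 0, 40, 0, 0, 0], [1, 0, 0, 25, 0, 0, 0], [1, 0, 0, 10.5, 0, 0, 0], [1, 0, 0, 0, 0, 0, 0], [0, 0, 0, 0, 0, 0, 0], [0, 0, 0, 0, 0, 0, 0], [0, 0, 0, 0, 0, 0, 0], [0, 0, 0, 0, 0, 0, 0], [0, 0, 0, 0, 0, 0, 0]],
  ],
)

```text
time_s: 16.5
tcp_pos: [0.6003, 0.0421, 0.1012]
ee_rot: [[-0.113, -0.994, 0.001], [-0.994, 0.113, 0.0], [-0.0, -0.001, -1.0]]
wrist_force: [-0.7, -0.5, 4.8]
gripper_width: 0.721
```

Call:
apply_moves(
  steps=[
    [[0, 0, 0, -15, 0, 0, 0], [0, 0, 0, -35, 0, 0, 0], [0, 0, 0, -40, 0, 0, 0], [0, 0, 0, -30, 0, 0, 0], [0, 29, 10, 0, 0, 0, 0], [0, 50, 18, 0, 0, 0, 0], [0, 55, 19, 0, 0, 0, 0], [0, 55, 20, 0, 0, 0, 0], [0, 55, 20, 0, 0, 0, 0], [0, 55, 19, 0, 0, 0, 0], [0, 50, 18, 0, 0, 0, 0], [0, 40, 14, 0, 0, 0, 0]],
  ],
)

```text
time_s: 18.0
tcp_pos: [0.4178, -0.3306, 0.2213]
ee_rot: [[-0.114, -0.994, 0.001], [-0.994, 0.114, -0.0], [0.0, -0.001, -1.0]]
wrist_force: [0.6, 0.7, -0.1]
gripper_width: 0.722
```

Call:
apply_moves(
  steps=[
    [[0, 0, 0, 0, 0, 0, 0], [0, 0, 0, 0, 0, 0, 0], [0, 0, 0, 30, 0, 0, 0], [0, 0, 0, 40, 0, 0, 0], [0, 0, 0, 30, 0, 0, 0], [0, 0, 0, 12, 0, 0, 0], [0, 0, 0, 4, 0, 0, 0], [0, 0, 0, 3, 0, 0, 0], [0, 0, 0, 0.5, 0, 0, 0], [0, 0, 0, 0, 0, 0, 0], [0, 0, 0, 0, 0, 0, 0]],
  ],
)

```text
time_s: 19.38
tcp_pos: [0.4199, -0.3293, 0.1022]
ee_rot: [[-0.112, -0.994, 0.002], [-0.994, 0.112, -0.001], [0.001, -0.003, -1.0]]
wrist_force: [0.0, 1.6, 4.5]
gripper_width: 0.719
```

Call:
apply_moves(
  steps=[
    [[1, 0, 0, 0, 0, 0, 0], [1, 0, 0, 0, 0, 0, 0], [1, 0, 0, 0, 0, 0, 0], [1, 0, 0, -20, 0, 0, 0], [1, 0, 0, -40, 0, 0, 0], [1, 0, 0, -50, 0, 0, 0], [1, -53, -23, 0, 0, 0, 0], [1, -53, -23, 0, 0, 0, 0], [1, -53, -23, 0, 0, 0, 0], [1, -53, -23, 0, 0, 0, 0], [1, -53, -23, 0, 0, 0, 0], [1, -47.5, -22.6, 0, 0, 0, 0]],
  ],
)

```text
time_s: 20.88
tcp_pos: [0.5915, -0.0321, 0.2108]
ee_rot: [[-0.112, -0.994, -0.001], [-0.994, 0.112, -0.0], [0.0, 0.001, -1.0]]
wrist_force: [0.6, -0.4, -0.1]
gripper_width: 1.0
```

Call:
apply_moves(
  steps=[
    [[1, 0, 0, 0, 0, 0, 0], [1, 0, 0, 0, 0, 0, 0]],
  ],
)

```text
time_s: 21.12
tcp_pos: [0.5904, -0.0341, 0.2104]
ee_rot: [[-0.113, -0.994, -0.002], [-0.994, 0.113, -0.0], [0.0, 0.002, -1.0]]
wrist_force: [-0.1, -0.3, 0.2]
gripper_width: 0.997
```

Run:
```python
from meas import *
p=capture("scene"); save(p,"s5.png")
cv2.imwrite("pics/v9.png",cv2.resize(p["color"][130:330,80:500,::-1],(798,380),interpolation=cv2.INTER_CUBIC))
q=capture("side"); print(blue(p),blue(q),plate(p),plate(q))
```

```text
[(np.int32(515), array([382.8, 527.3]), [441, 120, 97, 86]), (np.int32(170), array([ 312.6, -625.2]), [7, 166, 26, 11]), (np.int32(862), array([467.5, 337.7]), [403, 192, 39, 29])] [(np.int32(328), array([326.7, 512.4]), [49, 122, 105, 62]), (np.int32(442), array([465.8, 336. ]), [170, 152, 29, 20])] (array([ 529.8, -323.5]), array([343.1, 173.7]), 2.43) (array([ 526.4, -325.3]), array([343.4, 174.1]), 2.43)
```

View pics/v9.png

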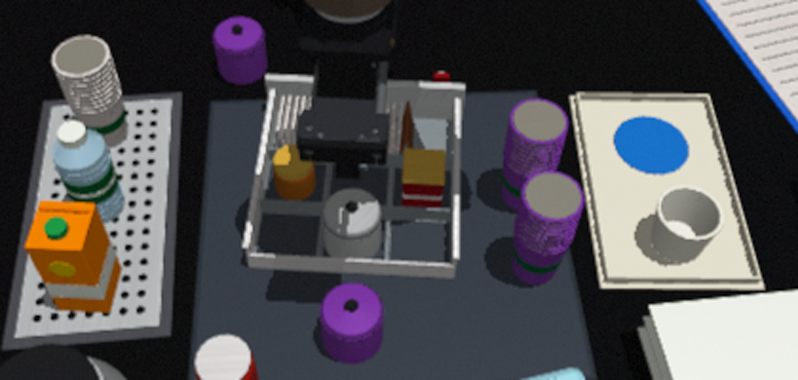

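All three stand upright on the plate. The grey steel pot at (352,220) is the target, and the purple pots at (240,50) and (350,320) are outside the drawer. I'm picking up the steel pot.

Call:
apply_moves(
  steps=[
    [[0.92, 0, 0, 35, 0, 0, 0], [0.92, 0, 0, 45, 0, 0, 0], [0.92, 0, 0, 40, 0, 0, 0], [0.92, 0, 0, 25, 0, 0, 0], [0.92, 0, 0, 13.5, 0, 0, 0], [0.92, 0, 0, 0, 0, 0, 0], [0, 0, 0, 0, 0, 0, 0], [0, 0, 0, 0, 0, 0, 0], [0, 0, 0, 0, 0, 0, 0], [0, 0, 0, 0, 0, 0, 0], [0, 0, 0, 0, 0, 0, 0]],
  ],
)

```text
time_s: 22.7
tcp_pos: [0.5917, -0.0338, 0.0537]
ee_rot: [[-0.112, -0.994, 0.002], [-0.994, 0.112, 0.0], [-0.0, -0.002, -1.0]]
wrist_force: [-0.4, -0.4, 5.6]
gripper_width: 0.735
```

Call:
apply_moves(
  steps=[
    [[0, 0, 0, -15, 0, 0, 0], [0, 0, 0, -40, 0, 0, 0], [0, 0, 0, -50, 0, 0, 0], [0, 0, 0, -50, 0, 0, 0], [0, 0, 0, -35, 0, 0, 0], [0, -32, 15, 0, 0, 0, 0], [0, -48, 22.5, 0, 0, 0, 0], [0, -50, 23, 0, 0, 0, 0], [0, -50, 23, 0, 0, 0, 0], [0, -50, 23, 0, 0, 0, 0], [0, -50, 23, 0, 0, 0, 0], [0, -45, 21, 0, 0, 0, 0]],
  ],
)

```text
time_s: 24.2
tcp_pos: [0.4764, 0.3072, 0.2422]
ee_rot: [[-0.112, -0.994, -0.002], [-0.994, 0.112, -0.001], [0.001, 0.002, -1.0]]
wrist_force: [-0.0, 0.2, -2.6]
gripper_width: 0.732
```

Call:
apply_moves(
  steps=[
    [[0, -29.6, 15, 0, 0, 0, 0], [0, 0, 0, 0, 0, 0, 0], [0, 0, 0, 0, 0, 0, 0], [0, 0, 0, 35, 0, 0, 0], [0, 0, 0, 50, 0, 0, 0], [0, 0, 0, 45, 0, 0, 0], [0, 0, 0, 30, 0, 0, 0], [0, 0, 0, 20, 0, 0, 0], [0, 0, 0, 5, 0, 0, 0], [0, 0, 0, 3, 0, 0, 0], [0, 0, 0, 0, 0, 0, 0], [0, 0, 0, 0, 0, 0, 0]],
  ],
)

```text
time_s: 25.7
tcp_pos: [0.4669, 0.3374, 0.0555]
ee_rot: [[-0.113, -0.994, 0.001], [-0.994, 0.113, 0.001], [-0.001, -0.001, -1.0]]
wrist_force: [0.1, 0.4, -3.0]
gripper_width: 0.73
```

Still carrying the weight; I'll lower it a little at a time.

Call:
apply_moves(
  steps=[
    [[0, 0, 0, 1.5, 0, 0, 0], [0, 0, 0, 0, 0, 0, 0], [0, 0, 0, 0, 0, 0, 0]],
  ],
)

```text
time_s: 26.08
tcp_pos: [0.4669, 0.3375, 0.0547]
ee_rot: [[-0.112, -0.994, 0.001], [-0.994, 0.112, 0.001], [-0.001, -0.001, -1.0]]
wrist_force: [-1.9, -2.4, 6.3]
gripper_width: 0.727
```

```bash
python3 - <<'E'
from h import *
p=capture("scene")
cv2.imwrite("pics/v10.png",cv2.resize(p["color"][130:290,340:520,::-1],(675,600),interpolation=cv2.INTER_CUBIC))
E
for q in "466.5 337 419 -329" "419 -329 600 42" "600 42 529 -324" "519 -25 639 -319" "639 -319 585 -106.5"; do python3 mv.py $q;done
```

```text
tool x,y: 667.1 -27.9
tool x,y: -389.0 -138.0
tool x,y: 371.7 29.3
tool x,y: 278.6 -152.4
tool x,y: -205.1 77.6
```

View pics/v10.png

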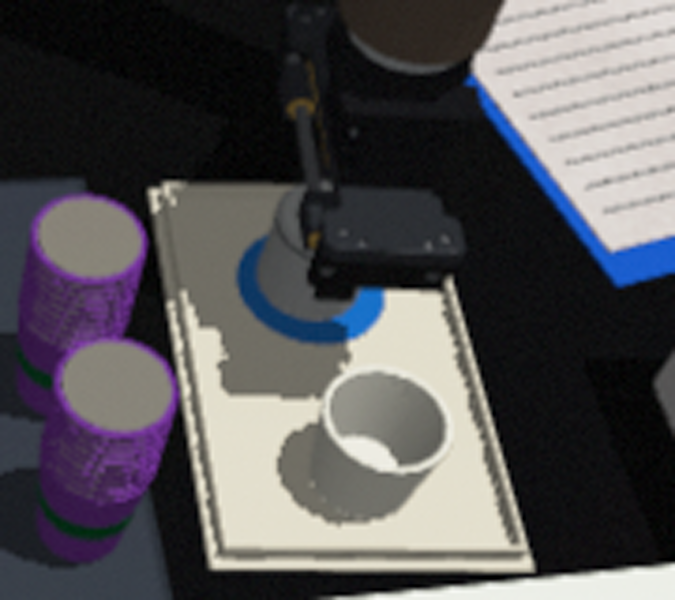

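The pot sits centred on the coaster, with a blue ring visible evenly around it. Releasing and going back to the cups.

Call:
apply_moves(
  steps=[
    [[1, 0, 0, 0, 0, 0, 0], [1, 0, 0, 0, 0, 0, 0], [1, 0, 0, 0, 0, 0, 0], [1, 0, 0, 0, 0, 0, 0], [1, 0, 0, -20, 0, 0, 0], [1, 0, 0, -40, 0, 0, 0], [1, 0, 0, -50, 0, 0, 0], [1, 0, 0, -50, 0, 0, 0], [1, 50, -2, 0, 0, 0, 0], [1, 50, -2, 0, 0, 0, 0], [1, 50, -2, 0, 0, 0, 0], [1, 50, -2, 0, 0, 0, 0]],
  ],
)

```text
time_s: 27.62
tcp_pos: [0.4515, 0.1359, 0.2131]
ee_rot: [[-0.112, -0.994, 0.0], [-0.994, 0.112, 0.0], [-0.0, -0.0, -1.0]]
wrist_force: [0.2, -0.3, 1.0]
gripper_width: 1.002
```

Run:
```python
from h import *
p=capture("scene"); save(p,"s6.png")
cv2.imwrite("pics/v11.png",cv2.resize(p["color"][130:330,80:500,::-1],(798,380),interpolation=cv2.INTER_CUBIC))
```

View pics/v11.png

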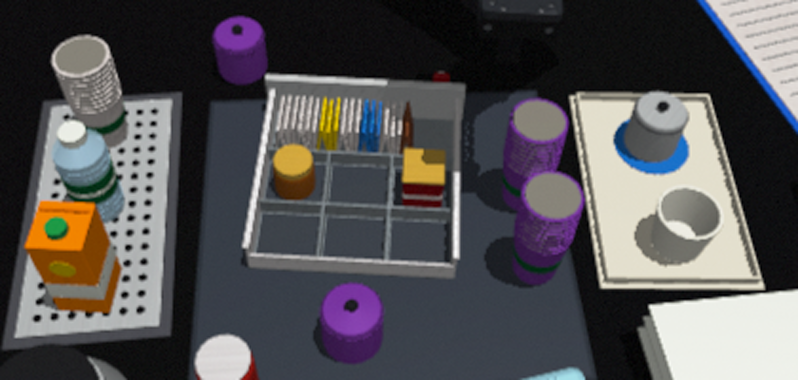

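The pot stands on the coaster at about (657,130), upright. The three still wait on the plate, and the jar and tin haven't moved. Next, the cups.

Call:
apply_moves(
  steps=[
    [[1, 52, -2, 0, 0, 0, 0], [1, 52, -2, 0, 0, 0, 0], [1, 52, -2, 0, 0, 0, 0], [1, 52, -2, 0, 0, 0, 0], [1, 52, -2, 0, 0, 0, 0], [1, 52, -2, 0, 0, 0, 0], [1, 52, -2, 0, 0, 0, 0], [1, 52, -3, 0, 0, 0, 0], [1, 51.1, -2.9, 0, 0, 0, 0], [1, 0, 0, 0, 0, 0, 0], [1, 0, 0, 0, 0, 0, 0], [1, 0, 0, 0, 0, 0, 0]],
  ],
)

```text
time_s: 29.18
tcp_pos: [0.4191, -0.328, 0.2131]
ee_rot: [[-0.111, -0.994, 0.0], [-0.994, 0.111, 0.0], [-0.0, -0.0, -1.0]]
wrist_force: [0.8, 0.3, -0.2]
gripper_width: 0.999
```

Call:
apply_moves(
  steps=[
    [[1, 0, 0, 35, 0, 0, 0], [1, 0, 0, 40, 0, 0, 0], [1, 0, 0, 25, 0, 0, 0], [1, 0, 0, 11.5, 0, 0, 0], [1, 0, 0, 0, 0, 0, 0], [0, 0, 0, 0, 0, 0, 0], [0, 0, 0, 0, 0, 0, 0], [0, 0, 0, 0, 0, 0, 0], [0, 0, 0, 0, 0, 0, 0], [0, 0, 0, 0, 0, 0, 0]],
  ],
)

```text
time_s: 30.42
tcp_pos: [0.4193, -0.3292, 0.1021]
ee_rot: [[-0.113, -0.994, 0.001], [-0.994, 0.113, -0.001], [0.001, -0.001, -1.0]]
wrist_force: [-0.5, -0.0, 3.3]
gripper_width: 0.721
```

Call:
apply_moves(
  steps=[
    [[0, 0, 0, -15, 0, 0, 0], [0, 0, 0, -35, 0, 0, 0], [0, 0, 0, -40, 0, 0, 0], [0, 0, 0, -30, 0, 0, 0], [0, -29, -10, 0, 0, 0, 0], [0, -50, -18, 0, 0, 0, 0], [0, -55, -19, 0, 0, 0, 0], [0, -55, -20, 0, 0, 0, 0], [0, -55, -20, 0, 0, 0, 0], [0, -55, -19, 0, 0, 0, 0], [0, -50, -18, 0, 0, 0, 0], [0, -40, -14, 0, 0, 0, 0]],
  ],
)

```text
time_s: 31.92
tcp_pos: [0.6005, 0.0441, 0.2221]
ee_rot: [[-0.112, -0.994, 0.0], [-0.994, 0.112, 0.0], [-0.0, -0.0, -1.0]]
wrist_force: [-0.8, -0.6, -0.1]
gripper_width: 0.723
```

Call:
apply_moves(
  steps=[
    [[0, 0, 0, 0, 0, 0, 0], [0, 0, 0, 0, 0, 0, 0], [0, 0, 0, 0, 0, 0, 0], [0, 0, 0, 30, 0, 0, 0], [0, 0, 0, 35, 0, 0, 0], [0, 0, 0, 30, 0, 0, 0], [0, 0, 0, 15, 0, 0, 0], [0, 0, 0, 6, 0, 0, 0], [0, 0, 0, 3, 0, 0, 0], [0, 0, 0, 2, 0, 0, 0], [0, 0, 0, 0, 0, 0, 0], [0, 0, 0, 0, 0, 0, 0]],
  ],
)

```text
time_s: 33.42
tcp_pos: [0.6004, 0.0422, 0.1012]
ee_rot: [[-0.113, -0.994, 0.001], [-0.994, 0.113, 0.0], [-0.0, -0.001, -1.0]]
wrist_force: [-0.1, 0.2, 0.7]
gripper_width: 0.722
```

Call:
apply_moves(
  steps=[
    [[0, 0, 0, 0.5, 0, 0, 0], [1, 0, 0, 0, 0, 0, 0], [1, 0, 0, 0, 0, 0, 0], [1, 0, 0, 0, 0, 0, 0], [1, 0, 0, -21, 0, 0, 0], [1, 0, 0, -40, 0, 0, 0], [1, 0, 0, -50, 0, 0, 0], [1, 50, 4, 0, 0, 0, 0], [1, 55, 4, 0, 0, 0, 0], [1, 55, 4, 0, 0, 0, 0], [1, 55, 4, 0, 0, 0, 0], [1, 55, 4, 0, 0, 0, 0]],
  ],
)

```text
time_s: 34.92
tcp_pos: [0.5491, -0.2256, 0.211]
ee_rot: [[-0.112, -0.994, 0.0], [-0.994, 0.112, -0.0], [-0.0, -0.0, -1.0]]
wrist_force: [0.4, -0.1, 0.1]
gripper_width: 1.0
```

Call:
apply_moves(
  steps=[
    [[1, 55, 4, 0, 0, 0, 0], [1, 46.7, 5.3, 0, 0, 0, 0], [1, 0, 0, 0, 0, 0, 0], [1, 0, 0, 0, 0, 0, 0], [1, 0, 0, 0, 0, 0, 0]],
  ],
)

```text
time_s: 35.55
tcp_pos: [0.5293, -0.3229, 0.2111]
ee_rot: [[-0.111, -0.994, -0.0], [-0.994, 0.111, 0.0], [-0.0, 0.0, -1.0]]
wrist_force: [-0.5, -0.5, 0.4]
gripper_width: 1.0
```

Call:
apply_moves(
  steps=[
    [[1, 0, 0, 35, 0, 0, 0], [1, 0, 0, 40, 0, 0, 0], [1, 0, 0, 25, 0, 0, 0], [1, 0, 0, 9.5, 0, 0, 0], [1, 0, 0, 0, 0, 0, 0], [0, 0, 0, 0, 0, 0, 0], [0, 0, 0, 0, 0, 0, 0], [0, 0, 0, 0, 0, 0, 0], [0, 0, 0, 0, 0, 0, 0], [0, 0, 0, 0, 0, 0, 0]],
  ],
)

```text
time_s: 36.8
tcp_pos: [0.5292, -0.3241, 0.1019]
ee_rot: [[-0.113, -0.994, 0.001], [-0.994, 0.113, -0.0], [0.0, -0.001, -1.0]]
wrist_force: [-0.1, 0.0, 1.9]
gripper_width: 0.635
```

Call:
apply_moves(
  steps=[
    [[0, 0, 0, -15, 0, 0, 0], [0, 0, 0, -35, 0, 0, 0], [0, 0, 0, -40, 0, 0, 0], [0, 0, 0, -20, 0, 0, 0], [0, -30, 4.4, 0, 0, 0, 0], [0, -45, 6.6, 0, 0, 0, 0], [0, -50, 7.4, 0, 0, 0, 0], [0, -50, 7.4, 0, 0, 0, 0], [0, -50, 7.4, 0, 0, 0, 0], [0, -45, 6.6, 0, 0, 0, 0], [0, -26, 3.8, 0, 0, 0, 0], [0, 0, 0, 0, 0, 0, 0]],
  ],
)

```text
time_s: 38.3
tcp_pos: [0.5188, -0.0234, 0.2122]
ee_rot: [[-0.11, -0.994, 0.0], [-0.994, 0.11, 0.0], [-0.0, -0.0, -1.0]]
wrist_force: [0.1, -0.2, -1.5]
gripper_width: 0.636
```

Call:
apply_moves(
  steps=[
    [[0, 0, 0, 0, 0, 0, 0], [0, 0, 0, 0, 0, 0, 0], [0, 0, 0, 30, 0, 0, 0], [0, 0, 0, 35, 0, 0, 0], [0, 0, 0, 25, 0, 0, 0], [0, 0, 0, 12, 0, 0, 0], [0, 0, 0, 5, 0, 0, 0], [0, 0, 0, 3, 0, 0, 0], [0, 0, 0, 1.5, 0, 0, 0], [0, 0, 0, 0, 0, 0, 0], [0, 0, 0, 0, 0, 0, 0]],
  ],
)

```text
time_s: 39.67
tcp_pos: [0.5196, -0.0249, 0.1009]
ee_rot: [[-0.112, -0.994, 0.002], [-0.994, 0.112, 0.0], [-0.0, -0.002, -1.0]]
wrist_force: [-0.0, 0.3, 2.4]
gripper_width: 0.637
```

Call:
apply_moves(
  steps=[
    [[1, 0, 0, 0, 0, 0, 0], [1, 0, 0, 0, 0, 0, 0], [1, 0, 0, 0, 0, 0, 0], [1, 0, 0, -21, 0, 0, 0], [1, 0, 0, -40, 0, 0, 0], [1, 0, 0, -50, 0, 0, 0], [1, 48, -26, 0, 0, 0, 0], [1, 48, -26, 0, 0, 0, 0], [1, 48, -26, 0, 0, 0, 0], [1, 48, -26, 0, 0, 0, 0], [1, 48, -26, 0, 0, 0, 0], [1, 38.6, -22.4, 0, 0, 0, 0]],
  ],
)

```text
time_s: 41.18
tcp_pos: [0.6393, -0.3211, 0.2104]
ee_rot: [[-0.114, -0.994, -0.001], [-0.994, 0.114, 0.0], [-0.0, 0.001, -1.0]]
wrist_force: [0.1, 1.1, 0.8]
gripper_width: 1.004
```

Call:
apply_moves(
  steps=[
    [[1, 0, 0, 0, 0, 0, 0], [1, 0, 0, 0, 0, 0, 0], [1, 0, 0, 35, 0, 0, 0], [1, 0, 0, 40, 0, 0, 0], [1, 0, 0, 25, 0, 0, 0], [1, 0, 0, 9.5, 0, 0, 0], [1, 0, 0, 0, 0, 0, 0], [0, 0, 0, 0, 0, 0, 0], [0, 0, 0, 0, 0, 0, 0], [0, 0, 0, 0, 0, 0, 0], [0, 0, 0, 0, 0, 0, 0], [0, 0, 0, 0, 0, 0, 0]],
  ],
)

```text
time_s: 42.68
tcp_pos: [0.6392, -0.3191, 0.1019]
ee_rot: [[-0.113, -0.994, 0.0], [-0.994, 0.113, -0.0], [0.0, -0.001, -1.0]]
wrist_force: [-0.1, -0.9, 0.4]
gripper_width: 0.641
```

Call:
apply_moves(
  steps=[
    [[0, 0, 0, -15, 0, 0, 0], [0, 0, 0, -35, 0, 0, 0], [0, 0, 0, -40, 0, 0, 0], [0, 0, 0, -20, 0, 0, 0], [0, -20, 8, 0, 0, 0, 0], [0, -35, 13, 0, 0, 0, 0], [0, -40, 15, 0, 0, 0, 0], [0, -40, 15, 0, 0, 0, 0], [0, -40, 15, 0, 0, 0, 0], [0, -30.1, 11.6, 0, 0, 0, 0], [0, 0, 0, 0, 0, 0, 0], [0, 0, 0, 0, 0, 0, 0]],
  ],
)

```text
time_s: 44.18
tcp_pos: [0.585, -0.1065, 0.2117]
ee_rot: [[-0.113, -0.994, -0.0], [-0.994, 0.113, -0.0], [0.0, 0.0, -1.0]]
wrist_force: [-0.4, -1.1, -4.2]
gripper_width: 0.64
```

Run:
```python
from h import *
p=capture("scene"); save(p,"s7.png")
cv2.imwrite("pics/v12.png",cv2.resize(p["color"][130:330,80:500,::-1],(798,380),interpolation=cv2.INTER_CUBIC))
```

```text
(no output)
```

View pics/v12.png

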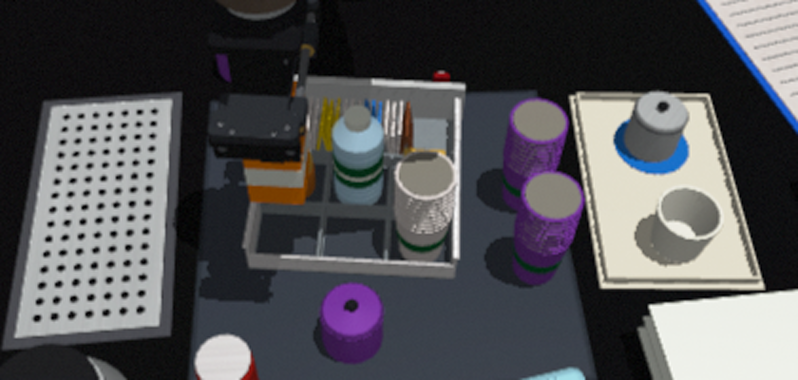

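The bottle and cups are back upright in their compartments, and the carton hangs above its own. Lowering it.

Call:
apply_moves(
  steps=[
    [[0, 0, 0, 30, 0, 0, 0], [0, 0, 0, 35, 0, 0, 0], [0, 0, 0, 25, 0, 0, 0], [0, 0, 0, 12, 0, 0, 0], [0, 0, 0, 5, 0, 0, 0], [0, 0, 0, 3, 0, 0, 0], [0, 0, 0, 1.5, 0, 0, 0], [0, 0, 0, 0, 0, 0, 0], [0, 0, 0, 0, 0, 0, 0]],
  ],
)

```text
time_s: 45.35
tcp_pos: [0.5856, -0.1064, 0.1009]
ee_rot: [[-0.112, -0.994, 0.002], [-0.994, 0.112, -0.0], [-0.0, -0.002, -1.0]]
wrist_force: [0.3, 0.3, -2.2]
gripper_width: 0.64
```

Call:
apply_moves(
  steps=[
    [[0, 0, 0, 0.5, 0, 0, 0], [0, 0, 0, 0, 0, 0, 0], [1, 0, 0, 0, 0, 0, 0], [1, 0, 0, 0, 0, 0, 0], [1, 0, 0, 0, 0, 0, 0], [1, 0, 0, -20, 0, 0, 0], [1, 0, 0, -40, 0, 0, 0], [1, 0, 0, -50, 0, 0, 0], [1, 0, 0, -50, 0, 0, 0], [1, 0, 0, -50, 0, 0, 0], [1, 0, 0, -50, 0, 0, 0]],
  ],
)

```text
time_s: 46.72
tcp_pos: [0.5848, -0.1065, 0.3611]
ee_rot: [[-0.113, -0.994, 0.0], [-0.994, 0.113, 0.0], [-0.0, -0.0, -1.0]]
wrist_force: [0.7, -0.5, -0.0]
gripper_width: 1.0
```

Call:
apply_moves(
  steps=[
    [[1, -40, 9, 0, 0, 0, 0], [1, -40, 9, 0, 0, 0, 0], [1, -40, 9, 0, 0, 0, 0], [1, -33.2, 10.6, 0, 0, 0, 0], [1, 0, 0, 0, 0, 0, -0.113], [1, 0, 0, 0, 0, 0, 0], [1, 0, 0, 0, 0, 0, 0], [1, 0, 0, 0, 0, 0, 0]],
  ],
)

```text
time_s: 47.72
tcp_pos: [0.5651, 0.0496, 0.3595]
ee_rot: [[-0.002, -1.0, -0.0], [-1.0, 0.002, -0.0], [0.0, 0.0, -1.0]]
wrist_force: [0.8, 1.1, -0.2]
gripper_width: 1.0
```

Run:
```python
from meas import *
import pickle; S0,_=pickle.load(open("sw1.pkl","rb"))
p=capture("scene")
for t in ["water_bottle_mid","juice_carton_mid","cup_stack_mid","honey_jar_mid","tea_tin_mid","sugar_pot_mid"]:
    print(t,[(round(m["confidence"],2),m["box"]) for m in masks_of(p,t)[:4]])
d=cv2.cvtColor(cv2.absdiff(p["color"],S0["color"]),cv2.COLOR_RGB2GRAY)
c=lambda a:cv2.resize(a[150:300,180:400],(390,266),interpolation=cv2.INTER_CUBIC)
cv2.imwrite("pics/v13.png",np.vstack([np.hstack([c(S0["color"][:,:,::-1]),c(p["color"][:,:,::-1])]),np.hstack([c(cv2.cvtColor(d*2,cv2.COLOR_GRAY2BGR)),cv2.resize(p["color"][150:300,330:520,::-1],(390,266))])]))
```

```text
water_bottle_mid [(0.71, [410.5, 177.7, 35.4, 39.1]), (0.56, [258.7, 185.4, 21.7, 54.7])]
juice_carton_mid [(0.86, [212.4, 210.7, 35.6, 57.2])]
cup_stack_mid [(0.95, [343.5, 182.8, 36.6, 58.9]), (0.71, [291.6, 212.4, 29.2, 55.6]), (0.57, [350.5, 222.5, 39.8, 56.0])]
honey_jar_mid []
tea_tin_mid []
sugar_pot_mid [(0.86, [250.9, 281.3, 33.8, 44.9]), (0.62, [409.8, 177.8, 34.7, 40.5])]
```

View pics/v13.png

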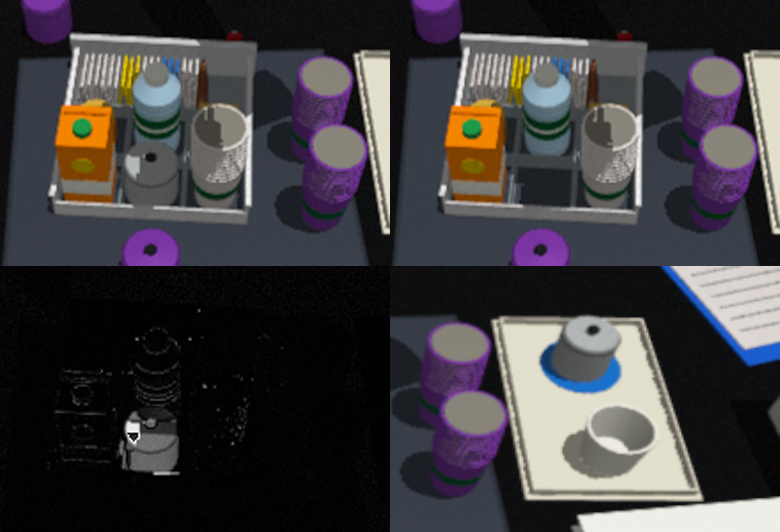

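The before and after views match to within about a pixel (roughly 2 mm) for the bottle, carton and cups. The only real difference is the missing pot, which stands on the coaster. The robot is clear of everything, so I'm handing in.

```bash
python3 -c "
from station import r
print(r.finish_job())"
```

```text
the job is handed in; nothing more can be done
None
```

The job is done and handed in at about 48 s of robot time; the hand-in gives no verdict. I moved the carton, bottle and cups to the drain plate, set the steel sugar pot on the blue coaster, then put the cups, bottle and carton back in their compartments.

**Checks that passed:**
- **Bottle, carton and cups:** the last scene image, compared with the one from before the first grasp, shows all three upright within about a pixel (roughly 2 mm) of where they stood.
- **Sugar pot:** it stands upright and released on the coaster. I lowered it at the coaster's measured centre, to within a couple of mm.
- **Honey jar and tea tin:** both were unmoved while the drawer was empty, and nothing had changed around them at the end.
- **Gripper:** open and well clear at z = 0.36 m.

**Checks that disagreed:** in the last picture the network found neither the jar nor the tin, which were mostly hidden. It also labelled the pot on the coaster a bottle with higher confidence than a sugar pot. For these I relied on the image comparison and on looking at the picture.

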